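Pin the hosel alignment jig

TASK

Slide the guard plate on the tilted jig fully clear of the eye, then take the slim pin with the round head out of the wooden rack and push it through both eyes of the jig until its collar sits on the jig's face. Leave it there with the guard open, and leave the square-headed pin in the rack, and the black tape roll and the jar of pins, as they are.

Things in the scene. Friction and masses are not known exactly. Their poses are not given: they have to be found in the camera images.
- jig: Fixed jig: grey and aluminium bracket on a dark steel base 106 x 156 mm; origin on the table 115 mm below eye_mouth, z up, y as eye_mouth's y. Place and yaw vary. Its tilted flat face is a plate 12 mm thick, 84 mm up the slope, from y = -45 to +105 mm. A second parallel plate lies 50 to 60 mm below the face along the bore. Each has a 17 mm through hole (eye), in line.
- eye_mouth (a point): Centre of the upper eye in the jig's tilted face, 115 mm above the table. z = bore axis, out of the face, 30 degrees from vertical, leaning toward the robot; x = up the slope; y = level across the face, to the left seen from the robot. Two rails 7 mm high, 6 mm wide run along y at x = -28 and +28 mm; between them the face is bare but for the guard.
- bore_end (a point): Point on the bore axis 90 mm below the face (z = -90 mm in eye_mouth's axes; same axes): where the slim pin's tip is when its collar sits on the face.
- guard (a joint): Travel of the guard (m): 0 = closed over the eye, 0.042 = fully open at its stop; starts at 0 to 0.006. It slides along eye_mouth's +y against about 2 N of friction and stays where left. Steel plate on the face, top 4.5 mm over the face, 46 mm along x, from y = -16 to +60 mm when closed. It blocks the pin until open.
- guard_tab (a point): Centre of the guard's black upright grip tab, axes as eye_mouth: 24 mm along x, 14 mm along y (the way it slides), from 4.5 to 38.5 mm over the face (this point is 21.5 mm over it). At y = +50 mm from the eye when closed; it moves with the guard.
- slim_pin_head (a point): Centre of the slim steel pin's dark round head, 24 mm diameter, 46 mm long (23 mm either way); z = pin axis, tip to head. Below the head: collar 32 mm diameter, 6 mm thick, its underside 29 mm below this point; round shank 14 mm diameter, 90 mm long. About 0.13 kg. The pin hangs upright by its collar in either one of the rack's holes.
- slim_pin_tip (a point): End of the slim pin's shank, 119 mm below slim_pin_head along the pin; the last 9 mm taper from 14 to 7 mm. z along the pin toward the head.
- thick_pin_head (a point): Centre of the other pin's dark square head, 28 x 28 x 46 mm; same collar and length, shank 22 mm thick (too thick for the eyes). It hangs in the rack's other hole and stays there.
- pin_rack: Wooden rack fixed to the table, place and yaw vary; origin on the table under its middle. Plate 50 mm along x, 110 mm along y, 12 mm thick, top 104 mm above the table, on a leg at each end. Two 25 mm holes at y = -28 and +28 mm; the pins' collars rest on the plate's top.
- pin_jar: Loose clear jar of pins with a lid, 56 mm in diameter, 74 mm high, bystander, right of the jig on the robot's side; origin at its underside.
- tape_roll: Loose roll of black tape lying flat, 59 mm in diameter, 19 mm high, bystander, between rack and jig; origin at its underside.
Not all that is in view belongs to the job. What is shaped like the part that bears slim_pin_head but yellow is not meant.

How it is judged:
By the outcome, as a careful person would: the job done as asked, in the order asked, and still so for the second after the job is handed in, with the robot touching nothing.
It also fails if it takes over 54 s, if anything falls off the work surface, if the arm or the gripper's body presses on something with over 40 N, if the wrist force passes 120 N, or if a joint passes its speed limit or range.

ROBOT

A 6-joint arm with a two-finger parallel gripper is mounted at the origin on the work surface; the furniture and walls round the work are solid. World frame = base frame: x ahead of the robot, y to its left, z up, the work surface at z = 0. Lengths are in m, angles in rad, forces in N, time in s.
With the tool pointing down it reaches from about 0.375 to 0.975 m from the base axis. Payload 3.8 kg.
Tool frame: the origin (TCP) lies on the centre line of the jaws, within the pads' length; the fingertips stand 19 mm ahead of it and the grasp point (between the pads) is the TCP (arm.nose_length is the distance from the TCP to the fingertips, in m); z points along the fingers, y is the direction in which the jaws open and shut (so a half turn about z gives the same grasp; the last joint's range is limited). The gripper opens to 85 mm and grips with 20 to 120 N. Pads are 22 mm wide; open, the fingers measure 114 mm over their backs; the gripper's body (76 mm by 85 mm) begins 54 mm behind the grasp point. The pads swing forward as they close: fully open they stand 13 mm farther back than shut.
Start: joints at [1.172, 0.264, 1.604, -0, 1.274, -0.037], TCP at [0.239, 0.631, 0.25] pointing down, gripper open.
Joint ranges: [-2.63, 2.63], [-0.94, 2.18], [0.31, 2.57], [-1.31, 4.45], [0, 2.66], [-2.55, 2.55]. Speed limits (rad/s): [2.57, 2.57, 3.14, 3.14, 3.14, 3.14].

INTERFACE

Orientations are given as a rotation vector (axis times angle).
In Python, from rig import arm gives the robot as it stands.
- The arm moves only by the tool send_rows, never from a script. Its argument "rows" is text: rows parted by semicolons, each of 7 numbers parted by spaces: the shift along the tool's x, y, z as a fraction of full scale, then the turn, a rotation vector about the tool's x, y, z as a fraction of full scale, then the opening in per cent of the stroke, from 0 (shut) to 100 (fully open). In form: dx dy dz ax ay az gripper; .... A call has 1 to 12 rows; each row shifts and turns the pose as measured when the row begins, along the tool's axes as they then stand; what a row does not reach is not made up. Full scale, the value 1, is 0.02 m for a shift and 0.15 rad for a turn. A row lasts 1/8 s, in which the tool goes at most 62.5 mm and 10.7 degrees, less where a joint would pass 70% of its speed; a pose out of reach is approached as far as the arm can. A call with a number of a shift or a turn outside -1 to 1 is refused whole. A call with a gripper value outside its range is refused whole. The fingers move at their own pace and stop on an object; "newtons" is the grip in N (left out, the last holds). Time passes only in rows, so rows that do not move let the fingers close. It gives the time, the measured TCP pose, the force and the opening at its end, in the units of the state.
- arm.state(): the state, without advancing time (a new reading comes with each control period).
- arm.camera(name): name is "side" or "top"; returns a dict with "image" (480x640x3 uint8, blue, green, red), "intrinsics" (3x3 intrinsics, pixels), "k1" (the pictures are not rectified: a ray, as slopes to the right and down, at radius r is drawn at 1 + k1 r^2 times it, then the intrinsics apply), "R" (3x3) and "t" (3): a world point X has camera coordinates R X + t. Camera axes: x right, y down, z forward; pixel columns grow to the right and rows downward; lengths in m; the calibration is good to about 2 mm. A picture is of the moment at which its call begins. There is no depth.
- arm.sign_off(): hands the job in, once; it reports no verdict.
The state is a dict: "time_s": time; "q": joint angles; "joint_velocities": joint speeds; "tau": joint torques, N m; "position": TCP position; "tool_rot": TCP orientation; "ft_force": force on the tool from outside, world axes, zero at the start; "ft_torque": the same for the moment, N m; "gripper_width": finger opening in m.
Only numpy, scipy, OpenCV 4.12 (cv2) and the standard library are available. Lean on these libraries where they do the work, as an engineer would, in place of code of your own. Each camera call takes 0.05 s, during which the arm holds its last target. There are 200 camera calls.

## Working session

There is one attempt and no reset: what is moved stays moved. The work goes in short steps, Python scripts to look and compute and a tool call to move; the robot and the scene stay as the last step left them, time stands still between calls to the robot, and variables do not carry over. Pictures are saved under pics/ and viewed, about 8 in all and at most 12, crops included, and the job is handed in when it is done.

Besides the shell and the picture viewer there is one more tool, called as name(argument=value, ...) on one line, values as JSON. send_rows: Moves the arm, as the interface text tells. Shift numbers are shares of 0.02 m and turn numbers shares of 0.15 rad, none past 1 either way. Its arguments: {"type":"object","properties":{"rows":{"type":"string"},"newtons":{"type":"number"}},"required":["rows"]}

```bash
ls; mkdir -p pics; python3 - <<'E'
from rig import arm
import cv2,numpy as np
for n in("side","top"):
    c=arm.camera(n); cv2.imwrite(f"pics/{n}0.png",c["image"]); print(n,c["intrinsics"],c["k1"],c["R"],c["t"], -np.array(c["R"]).T@c["t"])
print(arm.state())
E
```

```text
pics
side [[450.97426247   0.         319.8380623 ]
 [  0.         450.97426247 242.073004  ]
 [  0.           0.           1.        ]] -0.07204428986216045 [[ 0.35993304 -0.93296087  0.00567695]
 [-0.79264479 -0.30899768 -0.52558032]
 [ 0.49210003  0.18467392 -0.85072505]] [-0.13296521  0.39749651  0.81934787] [-0.040269   -0.15253802  0.90671094]
top [[447.88511568   0.         313.50689972]
 [  0.         447.88511568 240.42214476]
 [  0.           0.           1.        ]] 0.009001894799601593 [[-0.02121477 -0.99963753 -0.01657526]
 [-0.98104775  0.02400838 -0.192273  ]
 [ 0.19260125  0.01218209 -0.98120149]] [0.02226347 0.43850626 0.94451091] [2.48753919e-01 2.21454580e-04 1.01143744e+00]
{'time_s': 0.1, 'q': array([ 1.17212564e+00,  2.64682567e-01,  1.60524595e+00,  4.34787637e-05,
        1.27369871e+00, -3.68797206e-02]), 'joint_velocities': array([-0.00064384, -0.0025892 , -0.00240202,  0.00169278, -0.00094764,
       -0.00048363]), 'tau': array([-4.42935630e-05, -5.16710401e+01, -3.68587732e+01, -1.28646907e-04,
        6.33231612e-03, -9.78740417e-06]), 'position': array([0.23864996, 0.63073726, 0.24907869]), 'tool_rot': array([-0.56513863, -3.08985378,  0.00310583]), 'ft_force': array([ 0.7303609 , -0.4708153 , -0.11912163]), 'ft_torque': array([ 0.00267722,  0.02736499, -0.0170464 ]), 'gripper_width': 0.08552457656693058}
```

View pics/side0.png

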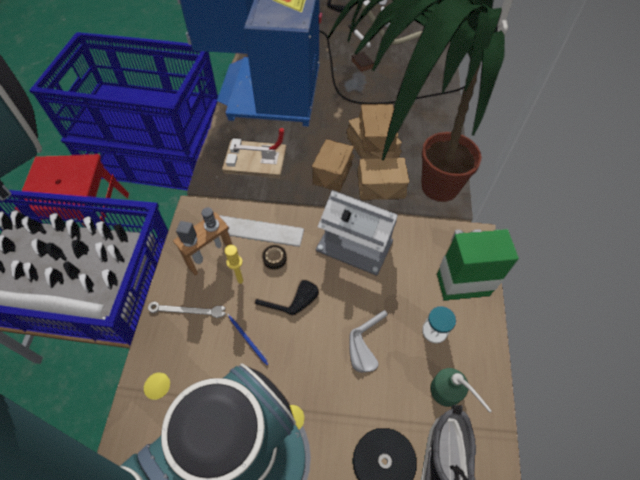

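View pics/top0.png

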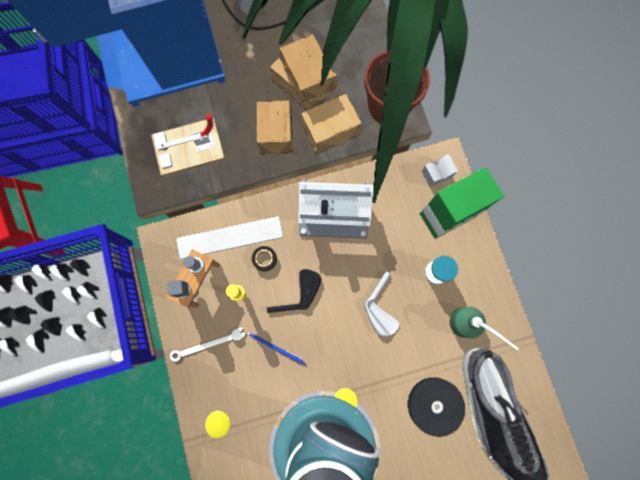

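Side view: the rack is at about (200,235), with a square head at (187,232) and a round head at (209,217). The yellow decoy is at (235,265), the jig at (357,225) and its black tab at (347,215). Top view: heads at (178,288) and (192,264), tab at (325,206). The candidates for the slim pin are the square head, the round head and the yellow decoy. I'm checking them in one enlarged composite.

```bash
python3 - <<'E'
import cv2,numpy as np
s=cv2.imread("pics/side0.png");t=cv2.imread("pics/top0.png")
def g(im,x,y,w,h,k):return cv2.resize(im[y:y+h,x:x+w],None,fx=k,fy=k,interpolation=cv2.INTER_CUBIC)
# each crop 400x300
a=g(s,165,200,80,60,5);b=g(s,310,185,100,75,4);c=g(t,155,245,80,60,5);d=g(t,290,170,100,75,4)
cv2.imwrite("pics/c1.png",np.vstack([np.hstack([a,b]),np.hstack([c,d])]))
E
```

```text
(no output)
```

View pics/c1.png

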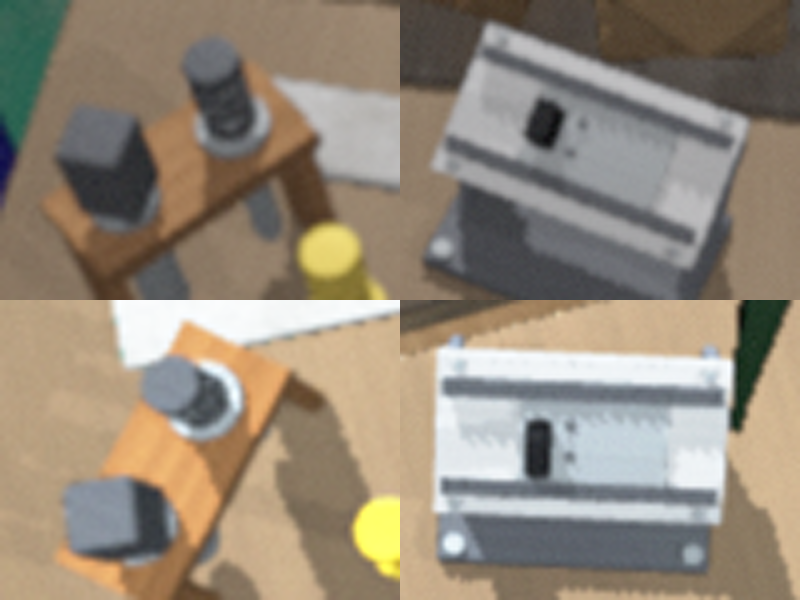

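The round head is the far one in the rack: side top disc (207.6,212), top (189,260.6). The near head is square. The tab, rails and face corners are clear. Next I fit the poses.

```bash
cat > h.py <<'E'
import numpy as np
from scipy.optimize import least_squares
from scipy.spatial.transform import Rotation as Ro
K={"side":(450.974,319.838,242.073,-0.07204,np.array([[0.35993304,-0.93296087,0.00567695],[-0.79264479,-0.30899768,-0.52558032],[0.49210003,0.18467392,-0.85072505]]),np.array([-0.13296521,0.39749651,0.81934787])),
"top":(447.885,313.507,240.422,0.009002,np.array([[-0.02121477,-0.99963753,-0.01657526],[-0.98104775,0.02400838,-0.192273],[0.19260125,0.01218209,-0.98120149]]),np.array([0.02226347,0.43850626,0.94451091]))}
def proj(n,X):
    f,cx,cy,k,R,t=K[n]; c=np.atleast_2d(X)@R.T+t; s=c[:,:2]/c[:,2:]; s=s*(1+k*(s**2).sum(1,keepdims=True)); return s*f+[cx,cy]
def tri(ps,pt):
    return least_squares(lambda X:np.r_[(proj("side",X)-ps).ravel(),(proj("top",X)-pt).ravel()],[.5,.1,.1])
s3=np.sin(np.pi/6);c3=np.cos(np.pi/6)
M=np.array([[c3,0,-s3],[0,1,0],[s3,0,c3]])
def jigR(yaw): return Ro.from_euler('z',yaw).as_matrix()@M
def jig(p,X): return [p[0],p[1],.115]+np.atleast_2d(X)@jigR(p[2]).T
E
python3 - <<'E'
from h import *
C=np.array([[42,105,0],[42,-45,0],[-42,-45,0],[-42,105,0]])/1e3
S=np.array([[332,190.5],[396.75,214.5],[383,252],[318,227]]);T=np.array([[300,182],[373,184.5],[370,225.75],[299,222.5]])
f=lambda p:np.r_[(proj("side",jig(p,C))-S).ravel(),(proj("top",jig(p,C))-T).ravel()]
r=least_squares(f,[.6,0,0]);print("jig",r.x,r.fun.round(1))
p=r.x
for y in(50,56): print(y,proj("side",jig(p,[0,y/1e3,.0385])),proj("top",jig(p,[0,y/1e3,.0385])))
# heads
for nm,s,t in(("slim top z~.156",(207.6,212),(189,260.6)),):
    q=tri(s,t);print(nm,q.x,q.fun.round(1))
# rack : corners order (+x+y),( +x,-y),(-x,-y),(-x,+y) matched by nearest guess
ts=np.array([[192.4,249.4],[213.6,260],[166.4,296.2]]);ss=np.array([[215,212.4],[228.6,227.6],[174,241]])
for a,b in zip(ss,ts): q=tri(a,b);print("corner",q.x.round(4),q.fun.round(1))
L=np.array([[25,-55],[-25,-55],[25,55]])/1e3  # x away, y left
def rk(p,L): c,s=np.cos(p[2]),np.sin(p[2]);return np.c_[p[0]+c*L[:,0]-s*L[:,1],p[1]+s*L[:,0]+c*L[:,1],np.full(len(L),.104)]
sx=np.vstack([ss,[185.4,256.4]]);L4=np.vstack([L,[-.025,.055]])
f=lambda p:np.r_[(proj("side",rk(p,L4))-sx).ravel(),(proj("top",rk(p,L))-ts).ravel()]
r=least_squares(f,[.5,.3,.8]);print("rack",r.x,r.fun.round(1)); h=rk(r.x,np.array([[0,-.028],[0,.028]]));print(h)
h[:,2]=.156+.0;print("pred head tops",proj("side",h),proj("top",h))
E
```

```text
jig [ 0.49674189 -0.06519976 -0.06435469] [ 0.5 -0.7  1.  -0.8  0.1 -1.   0.3 -1.2 -0.5  1.5  0.   1.7  0.1 -0.1
 -0.3  0.4]
50 [[346.10863453 214.2715834 ]] [[325.3988448  209.27295774]]
56 [[343.42800997 213.26288207]] [[322.38564458 209.16021765]]
slim top z~.156 [0.38437755 0.2563485  0.144827  ] [ 0.1 -0.  -0.1  0.1]
corner [0.4143 0.2637 0.1006] [ 0.5 -0.  -0.4  0.2]
corner [0.392  0.2201 0.0952] [ 0.3 -0.  -0.2  0.1]
corner [0.32   0.3156 0.0924] [-0.  0.  0. -0.]
rack [0.35297412 0.26446864 1.09182641] [ 0.9 -0.3  0.5 -1.2 -1.1 -0.7  0.3 -0.7  0.3  0.4  0.3  0.3 -0.2  1.7]
[[0.37782329 0.25156441 0.104     ]
 [0.32812496 0.27737286 0.104     ]]
pred head tops [[207.13862775 211.94025736]
 [183.98098072 226.98671043]] [[189.57418061 263.10338084]
 [175.27645707 289.15287015]]
```

```bash
cat >> h.py <<'E'
J=np.array([0.49674,-0.0652,-0.06435])
def go(P,Rt=None):
    "print shift in tool axes (units of 20 mm) and turn in tool axes (units .15 rad)"
    from rig import arm
    s=arm.state();R=Ro.from_rotvec(s["tool_rot"]).as_matrix()
    d=np.array(P)-s["position"];print("t",s["time_s"],"pos",s["position"].round(4),"w",round(s["gripper_width"],4),"F",s["ft_force"].round(1))
    print("shift now",(R.T@d/.02).round(2))
    if Rt is not None:
        print("turn",(Ro.from_matrix(R.T@Rt).as_rotvec()/.15).round(2),"shift after turn",(Rt.T@d/.02).round(2))
    return s
def tiltR(p=J): R=jigR(p[2]); return np.c_[-R[:,0],R[:,1],-R[:,2]]
E
python3 -c "
from h import *
P=jig(J,[0,.053,.12])[0];print(P);go(P,tiltR())"
```

```text
[ 0.44027238 -0.00845136  0.21892305]
t 0.1 pos [0.2386 0.6307 0.2491] w 0.0855 F [ 0.7 -0.5 -0.1]
shift now [-20.74 -26.32   1.56]
turn [-0.53 -3.47 -1.93] shift after turn [ -9.74 -31.25   7.36]
```

send_rows(rows="-0.7 -0.9 0 0 0 0 100;-0.79 -1 0 0 0 0 100;-0.79 -1 0 0 0 0 100;-0.79 -1 0 0 0 0 100;-0.79 -1 0 0 0 0 100;-0.79 -1 0 0 0 0 100;-0.79 -1 0 0 0 0 100;-0.79 -1 0 0 0 0 100;-0.79 -1 0 0 0 0 100;-0.79 -1 0 0 0 0 100;-0.79 -1 0 0 0 0 100;-0.79 -1 0 0 0 0 100", newtons=30)

```text
time_s: 1.6
position: [0.3308, 0.3287, 0.2444]
tool_rot: [-0.559, -3.088, 0.017]
ft_force: [0.2, 0.0, -0.2]
gripper_width: 0.0855
```

send_rows(rows="-0.79 -1 0 0 0 0 100;-0.79 -1 0 0 0 0 100;-0.79 -1 0 0 0 0 100;-0.79 -1 0 0 0 0 100;-0.79 -1 0 0 0 0 100;-0.79 -1 0 0 0 0 100;-0.79 -1 0 0 0 0 100;-0.79 -1 0 0 0 0 100;-0.79 -1 0 -0.1 -0.7 -0.4 100;-0.79 -1 0 -0.1 -0.7 -0.4 100;-0.79 -1 0 -0.1 -0.7 -0.4 100;0 0 0 0 0 0 100")

```text
time_s: 3.1
position: [0.4196, 0.0483, 0.2487]
tool_rot: [0.244, 2.811, -0.037]
ft_force: [0.3, 0.6, 0.7]
gripper_width: 0.0853
```

```bash
python3 -c "
from h import *
P=jig(J,[0,.053,.12])[0];go(P,tiltR())"
```

```text
t 3.1 pos [0.4196 0.0483 0.2487] w 0.0853 F [0.3 0.6 0.7]
shift now [-0.96 -2.62  1.88]
turn [-0.29 -1.35 -0.67] shift after turn [-0.31 -2.76  1.9 ]
```

send_rows(rows="-0.2 -0.9 0.3 -0.15 -0.7 -0.33 100;-0.1 -0.9 0.3 -0.14 -0.65 -0.33 100;0 -0.9 0.3 0 0 0 100;0 0 0 0 0 0 100")

```text
time_s: 3.6
position: [0.426, -0.0061, 0.234]
tool_rot: [0.087, 2.616, -0.016]
ft_force: [-0.3, 1.4, 0.4]
gripper_width: 0.0851
```

```bash
python3 - <<'E'
from h import *
from rig import arm
import cv2
P=jig(J,[0,.053,.12])[0];go(P,tiltR())
o=[]
for n,x,y in(("side",290,150),("top",260,130)):
    im=arm.camera(n)["image"]; cv2.imwrite(f"pics/{n}1.png",im); o.append(cv2.resize(im[y:y+150,x:x+133],None,fx=3,fy=3,interpolation=cv2.INTER_CUBIC))
cv2.imwrite("pics/c2.png",np.hstack(o))
E
```

```text
t 3.6 pos [ 0.426  -0.0061  0.234 ] w 0.0851 F [-0.3  1.4  0.4]
shift now [-0.24 -0.07  1.01]
turn [ 0.03  0.   -0.02] shift after turn [-0.25 -0.07  1.01]
```

View pics/c2.png

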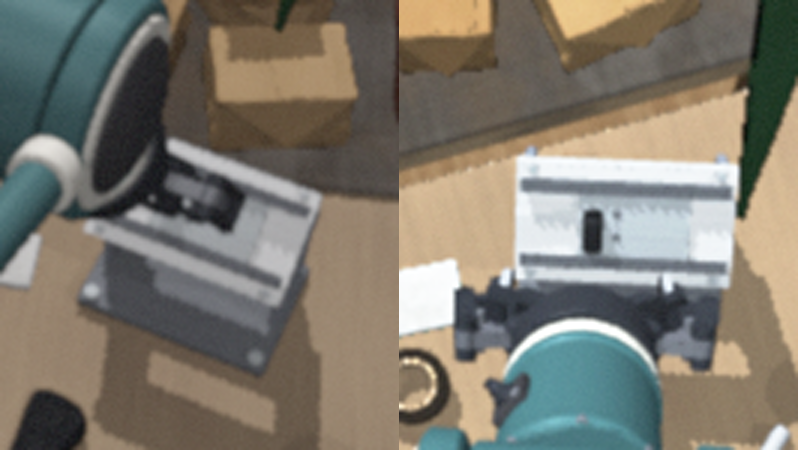

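Close look: the tab (top 325,207) lies in line with the centre of the jaws (top about column 324). I'm descending to grip it.

```bash
python3 -c "
from h import *
go(jig(J,[0,.051,.032])[0],tiltR())"
```

```text
t 3.7 pos [ 0.4264 -0.0053  0.2344] w 0.0853 F [-0.2  0.2 -0.6]
shift now [-0.21 -0.24  5.42]
turn [ 0.03  0.01 -0.01] shift after turn [-0.22 -0.21  5.42]
```

send_rows(rows="-0.1 -0.1 0.9 0 0 0 100;-0.1 -0.1 1 0 0 0 100;0 0 1 0 0 0 100;0 0 1 0 0 0 100;0 0 0.8 0 0 0 100;0 0 0.5 0 0 0 60;0 0 0 0 0 0 20;0 0 0 0 0 0 0;0 0 0 0 0 0 0;0 0 0 0 0 0 0")

```text
time_s: 4.95
position: [0.4881, -0.0049, 0.1491]
tool_rot: [0.076, 2.614, -0.007]
ft_force: [4.8, -0.1, -6.5]
gripper_width: 0.0134
```

```bash
python3 -c "
from h import *
s=go(jig(J,[0,.092,.032])[0],tiltR());print((s['position']-jig(J,[0,0,0])[0])@jigR(J[2]))"
```

```text
t 4.95 pos [ 0.4881 -0.0049  0.1491] w 0.0134 F [ 4.8 -0.1 -6.5]
shift now [0.31 1.62 0.21]
turn [0.09 0.02 0.02] shift after turn [0.31 1.62 0.19]
[0.0062452  0.05965344 0.03579839]
```

send_rows(rows="0 0.4 0 0 0 0 0;0 0.5 0 0 0 0 0;0 0.5 0 0 0 0 0;0 0.4 0 0 0 0 0;0 0 0 0 0 0 0")

```text
time_s: 5.58
position: [0.4904, 0.0287, 0.1491]
tool_rot: [0.078, 2.611, -0.014]
ft_force: [2.8, -1.9, -2.7]
gripper_width: 0.0132
```

```bash
python3 -c "
from h import *
s=go(jig(J,[0,.092,.032])[0],tiltR());print((s['position']-jig(J,[0,0,0])[0])@jigR(J[2]))"
```

```text
t 5.575 pos [0.4904 0.0287 0.1491] w 0.0132 F [ 2.8 -1.9 -2.7]
shift now [ 0.32 -0.06  0.18]
turn [0.05 0.04 0.02] shift after turn [ 0.32 -0.06  0.18]
[0.00637367 0.09325756 0.03569555]
```

send_rows(rows="0 0.3 0 0 0 0 0;0 0.3 0 0 0 0 0;0 0 0 0 0 0 0")

```text
time_s: 5.95
position: [0.4904, 0.0279, 0.1489]
tool_rot: [0.075, 2.614, -0.047]
ft_force: [0.5, 3.0, -1.7]
gripper_width: 0.0134
```

send_rows(rows="0 0.4 0 0 0 0 0;0 0.4 0 0 0 0 0")

```text
time_s: 6.2
position: [0.4904, 0.0301, 0.1486]
tool_rot: [0.067, 2.619, -0.085]
ft_force: [9.5, -61.0, -2.1]
gripper_width: 0.0134
```

```bash
python3 -c "
from h import *
s=go(jig(J,[0,.092,.032])[0],tiltR());print((s['position']-jig(J,[0,0,0])[0])@jigR(J[2]))"
```

```text
t 6.2 pos [0.4904 0.0301 0.1486] w 0.0134 F [  9.5 -61.   -2.1]
shift now [ 0.3  -0.12  0.17]
turn [-0.28 -0.01  0.16] shift after turn [ 0.3  -0.13  0.17]
[0.00603528 0.09469235 0.03532615]
```

send_rows(rows="0 0 0 0 0 0 0;0 0 0 0 0 0 40;0 0 0 0 0 0 70;0 0 -0.8 0 0 0 100;0 0 -1 0 0 0 100;0 0 -1 0 0 0 100;0 0 -1 0 0 0 100;0 0 -1 0 0 0 100;0 0 0 0 0 0 100")

```text
time_s: 7.32
position: [0.442, 0.0399, 0.2361]
tool_rot: [0.063, 2.614, -0.079]
ft_force: [-0.1, -0.4, -0.0]
gripper_width: 0.0854
```

```bash
python3 - <<'E'
from h import *
from rig import arm
import cv2
Rr=np.array([[0,0,0],[0,0,0],[0,0,-1.]]);a=1.0918
Rr[:,1]=[np.cos(a),np.sin(a),0];Rr[:,0]=np.cross(Rr[:,1],Rr[:,2])
go([.380,.2535,.25],Rr)
o=[]
for n,x,y in(("side",290,150),("top",260,130)):
    im=arm.camera(n)["image"]; cv2.imwrite(f"pics/{n}2.png",im); o.append(cv2.resize(im[y:y+150,x:x+133],None,fx=3,fy=3,interpolation=cv2.INTER_CUBIC))
cv2.imwrite("pics/c3.png",np.hstack(o))
E
```

```text
t 7.325 pos [0.442  0.0399 0.2361] w 0.0854 F [-0.1 -0.4 -0. ]
shift now [ 2.65 10.43 -2.88]
turn [0.45 3.52 2.8 ] shift after turn [ 7.67  8.05 -0.69]
```

View pics/c3.png

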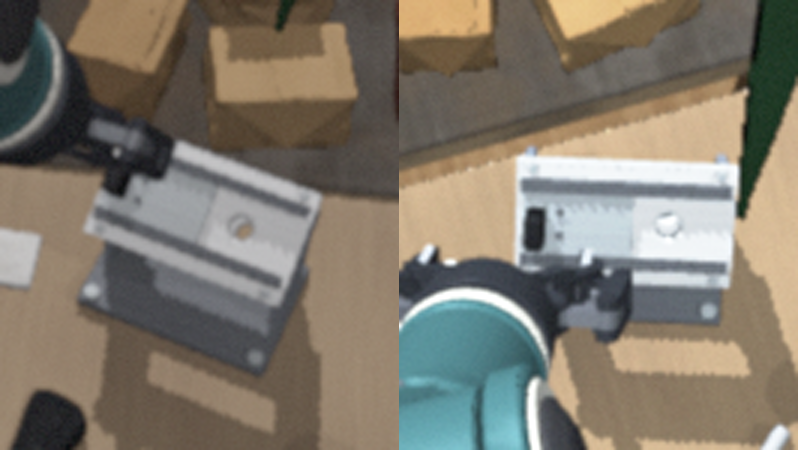

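The guard is open and the eye is fully visible at side (370.3,225.3) and top (349.7,204.7), clear of the guard's edge. Next I move over the rack.

send_rows(rows="0 0.6 -0.5 0.11 0.88 0.7 100;0.3 0.6 -0.5 0.11 0.88 0.7 100;0.5 0.6 0 0.11 0.88 0.7 100;0.6 0.6 0 0.11 0.88 0.7 100;0.9 0.8 0 0 0 0 100;0.9 0.8 0 0 0 0 100;0.9 0.8 0 0 0 0 100;0.9 0.8 0 0 0 0 100;0 0 0 0 0 0 100")

```text
time_s: 8.55
position: [0.3799, 0.1896, 0.2315]
tool_rot: [-0.758, -3.008, 0.015]
ft_force: [-0.3, 0.5, -0.3]
gripper_width: 0.0856
```

```bash
cat >> h.py <<'E'
a=1.0918
Rr=np.zeros((3,3));Rr[2,2]=-1;Rr[:,1]=[np.cos(a),np.sin(a),0];Rr[:,0]=np.cross(Rr[:,1],Rr[:,2])
def atz(ps,pt,z):
    r=least_squares(lambda X:np.r_[(proj("side",[*X,z])-ps).ravel(),(proj("top",[*X,z])-pt).ravel()],[.5,.1]);return r.x.round(4),r.fun.round(1)
E
python3 - <<'E'
from h import *
print("pin",atz((207.6,212),(189,260.6),.156)); print("eye",atz((370.3,225.3),(349.7,204.7),.115),tri((370.3,225.3),(349.7,204.7)).x)
go([.3815,.2525,.25],Rr)
E
```

```text
pin (array([0.3809, 0.2521]), array([ 0. , -1.3,  0.4,  0.9]))
eye (array([ 0.497 , -0.0651]), array([ 0.2, -0.6,  0. ,  0.5])) [ 0.49949589 -0.06503073  0.10939304]
t 8.55 pos [0.3799 0.1896 0.2315] w 0.0856 F [-0.3  0.5 -0.3]
shift now [ 1.45  2.79 -0.93]
turn [-0.13 -0.24 -0.1 ] shift after turn [ 1.38  2.83 -0.93]
```

send_rows(rows="0.5 0.7 -0.5 -0.13 -0.24 -0.1 100;0.5 0.9 -0.4 0 0 0 100;0.4 0.9 0 0 0 0 100;0 0.3 0 0 0 0 100;0 0 0 0 0 0 100")

```text
time_s: 9.18
position: [0.3823, 0.2503, 0.2448]
tool_rot: [-0.745, -3.05, 0.011]
ft_force: [-0.2, -0.1, 0.3]
gripper_width: 0.0853
```

```bash
python3 - <<'E'
from h import *
from rig import arm
import cv2
go([.3815,.2525,.25],Rr)
o=[]
for n,x,y in(("side",150,160),("top",120,180)):
    im=arm.camera(n)["image"]; cv2.imwrite(f"pics/{n}3.png",im); o.append(cv2.resize(im[y:y+150,x:x+133],None,fx=3,fy=3,interpolation=cv2.INTER_CUBIC))
cv2.imwrite("pics/c4.png",np.hstack(o))
E
```

```text
t 9.175 pos [0.3823 0.2503 0.2448] w 0.0853 F [-0.2 -0.1  0.3]
shift now [ 0.09  0.08 -0.26]
turn [-0.05 -0.    0.  ] shift after turn [ 0.09  0.08 -0.26]
```

View pics/c4.png

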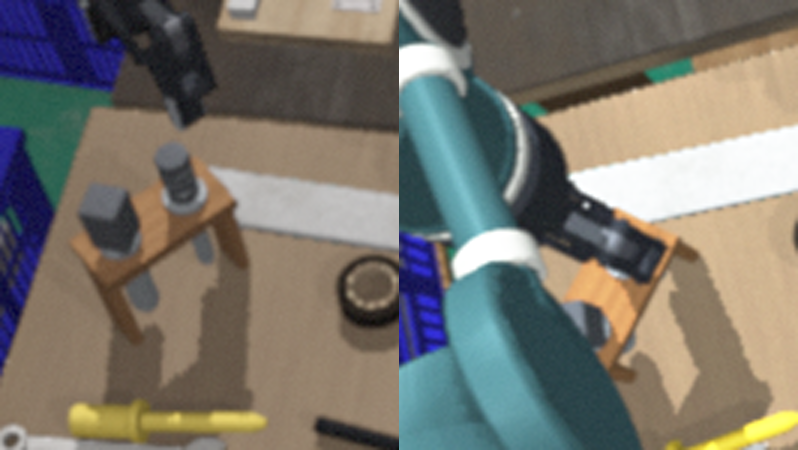

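Here the round head (side 209,215) is under the jaws. The yellow decoy now lies flat at side (178–238,300), though it stood before. I'm checking when that happened.

```bash
python3 - <<'E'
import cv2,numpy as np
for i in range(4):
  for n in("side","top"):
    im=cv2.imread(f"pics/{n}{i}.png");h=cv2.cvtColor(im,cv2.COLOR_BGR2HSV)
    m=cv2.inRange(h,(24,150,120),(34,255,255));k,_,st,c=cv2.connectedComponentsWithStats(m)
    print(n,i,[(c[j].round().tolist(),st[j,2:].tolist()) for j in range(1,k) if st[j,4]>30])
from h import *
print(atz((235,250),(235,290),.12),tri((233,250),(235,290)).x)
E
```

```text
side 0 [([235.0, 265.0], [15, 30, 162]), ([157.0, 392.0], [24, 16, 122])]
top 0 [([237.0, 293.0], [20, 15, 159]), ([347.0, 396.0], [22, 18, 227]), ([217.0, 424.0], [24, 27, 503])]
side 1 [([301.0, 419.0], [4, 16, 43])]
top 1 [([216.0, 332.0], [62, 28, 440]), ([345.0, 395.0], [18, 16, 181]), ([217.0, 424.0], [24, 26, 492])]
side 2 [([298.0, 417.0], [11, 22, 132])]
top 2 [([199.0, 339.0], [16, 14, 128]), ([347.0, 396.0], [22, 18, 235]), ([211.0, 423.0], [11, 25, 208])]
side 3 [([191.0, 302.0], [29, 13, 88]), ([157.0, 393.0], [24, 14, 122])]
top 3 [([221.0, 330.0], [50, 25, 340]), ([347.0, 396.0], [22, 18, 225]), ([223.0, 420.0], [14, 21, 161])]
(array([0.3303, 0.1705]), array([-0.3,  1.9, -0.4, -1.6])) [0.32489973 0.16713428 0.13826555]
```

send_rows(rows="0.1 0.05 0.9 -0.05 0 0 100;0 0 1 0 0 0 100;0 0 1 0 0 0 100;0 0 0.9 0 0 0 100;0 0 0.6 0 0 0 100;0 0 0 0 0 0 100")

```text
time_s: 10.02
position: [0.3816, 0.2478, 0.1545]
tool_rot: [0.752, 3.049, 0.0]
ft_force: [-0.0, 0.0, 0.8]
gripper_width: 0.0851
```

```bash
python3 - <<'E'
from h import *
from rig import arm
import cv2
go([.381,.252,.137],Rr)
o=[]
for n,x,y in(("side",170,180),("top",150,210)):
    im=arm.camera(n)["image"]; cv2.imwrite(f"pics/{n}4.png",im); o.append(cv2.resize(im[y:y+90,x:x+80],None,fx=5,fy=5,interpolation=cv2.INTER_CUBIC))
cv2.imwrite("pics/c5.png",np.hstack(o))
E
```

```text
t 10.025 pos [0.3816 0.2478 0.1545] w 0.0851 F [-0.   0.   0.8]
shift now [0.12 0.17 0.88]
turn [ 0.    0.01 -0.03] shift after turn [0.12 0.17 0.88]
```

View pics/c5.png

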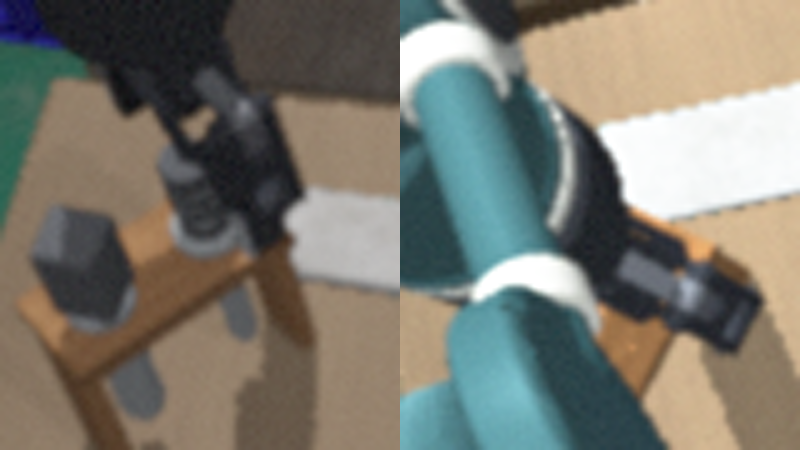

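The pin head is between the jaws: side head (206,216), near finger at (224,228). I correct the last few mm and close.

send_rows(rows="0.12 0.17 0.5 0 0 0 100;0 0 0.4 0 0 0 80;0 0 0 0 0 0 40;0 0 0 0 0 0 10;0 0 0 0 0 0 0;0 0 0 0 0 0 0;0 0 0 0 0 0 0", newtons=50)

```text
time_s: 11.0
position: [0.3831, 0.2538, 0.1384]
tool_rot: [0.75, 3.045, 0.007]
ft_force: [-0.5, -0.1, -0.9]
gripper_width: 0.0227
```

```bash
python3 -c "
from h import *
go([.381,.252,.137],Rr)"
```

```text
t 11.0 pos [0.3831 0.2538 0.1384] w 0.0227 F [-0.5 -0.1 -0.9]
shift now [ 0.05 -0.13  0.07]
turn [ 0.04  0.03 -0.03] shift after turn [ 0.05 -0.13  0.07]
```

send_rows(rows="0 0 -0.6 0 0 0 0;0 0 -1 0 0 0 0;0 0 -1 0 0 0 0;0 0 -1 0 0 0 0;0 0 -1 0 0 0 0;0 0 -1 0 0 0 0;0 0 -1 0 0 0 0;0 0 -1 0 0 0 0;0 0 0 0 0 0 0")

```text
time_s: 12.12
position: [0.3822, 0.2532, 0.3017]
tool_rot: [0.75, 3.042, 0.012]
ft_force: [-0.5, 0.4, -0.7]
gripper_width: 0.0228
```

```bash
python3 -c "
from h import *
go(jig(J,[0,0,.034+.090+.05])[0],tiltR());print(jig(J,[0,0,.174]))"
```

```text
t 12.125 pos [0.3822 0.2532 0.3017] w 0.0228 F [-0.5  0.4 -0.7]
shift now [ -8.49 -13.22   1.73]
turn [-0.68 -3.38 -2.74] shift after turn [ -1.17 -15.52   2.75]
[[ 0.40992007 -0.05960541  0.26568842]]
```

send_rows(rows="-0.4 -0.7 0 0 0 0 0;-0.65 -1 0 0 0 0 0;-0.65 -1 0 0 0 0 0;-0.65 -1 0 0 0 0 0;-0.65 -1 0 0 0 0 0;-0.65 -1 0 0 0 0 0;-0.65 -1 0 0 0 0 0;-0.65 -1 0 0 0 0 0;-0.65 -1 0 -0.17 -0.85 -0.68 0;-0.4 -1 0 -0.17 -0.85 -0.68 0;-0.2 -1 0 -0.17 -0.85 -0.68 0;0 0 0 0 0 0 0")

```text
time_s: 13.62
position: [0.3888, -0.0132, 0.2868]
tool_rot: [0.228, 2.748, -0.037]
ft_force: [-0.3, -0.3, -1.6]
gripper_width: 0.0227
```

```bash
python3 -c "
from h import *
go(jig(J,[0,0,.174])[0],tiltR())"
```

```text
t 13.625 pos [ 0.3888 -0.0132  0.2868] w 0.0227 F [-0.3 -0.3 -1.6]
shift now [-0.93 -2.12  1.5 ]
turn [-0.26 -0.92 -0.61] shift after turn [-0.51 -2.25  1.52]
```

send_rows(rows="-0.2 -0.7 0.2 -0.14 -0.5 -0.32 0;-0.2 -0.8 0.3 -0.13 -0.45 -0.3 0;-0.2 -0.7 0.3 0 0 0 0;0 0 0 0 0 0 0;0 0 0 0 0 0 0")

```text
time_s: 14.25
position: [0.4008, -0.0591, 0.2746]
tool_rot: [0.089, 2.62, -0.015]
ft_force: [-0.3, 0.8, -1.0]
gripper_width: 0.0231
```

```bash
cat > look.py <<'E'
from h import *
from rig import arm
import cv2,sys
i=sys.argv[1];k=int(sys.argv[2]);a=[int(v) for v in sys.argv[3:]]
o=[]
for n,x,y in(("side",a[0],a[1]),("top",a[2],a[3])):
    im=arm.camera(n)["image"]; cv2.imwrite(f"pics/{n}{i}.png",im); o.append(cv2.resize(im[y:y+500//k,x:x+400//k],None,fx=k,fy=k,interpolation=cv2.INTER_CUBIC))
cv2.imwrite(f"pics/z{i}.png",np.hstack(o))
s=go(jig(J,[0,0,.174])[0],tiltR());R=Ro.from_rotvec(s["tool_rot"]).as_matrix()
print("TCP in mouth",((s["position"]-jig(J,[0,0,0])[0])@jigR(J[2])).round(4))
for d in(.033,.124): X=s["position"]+R[:,2]*d-0;print(d,"proj side",proj("side",X).round(1),"top",proj("top",X).round(1))
E
python3 look.py 5 5 325 165 310 160
```

```text
t 14.35 pos [ 0.4009 -0.0588  0.2749] w 0.0233 F [ 0.6 -1.1 -1.4]
shift now [-0.16 -0.01  0.62]
turn [ 0.03 -0.02 -0.02] shift after turn [-0.16 -0.01  0.62]
TCP in mouth [-0.0032  0.0002  0.1865]
0.033 proj side [[361.5 217.3]] top [[353.  229.1]]
0.124 proj side [[366.5 223. ]] top [[350.6 215.2]]
```

View pics/z5.png

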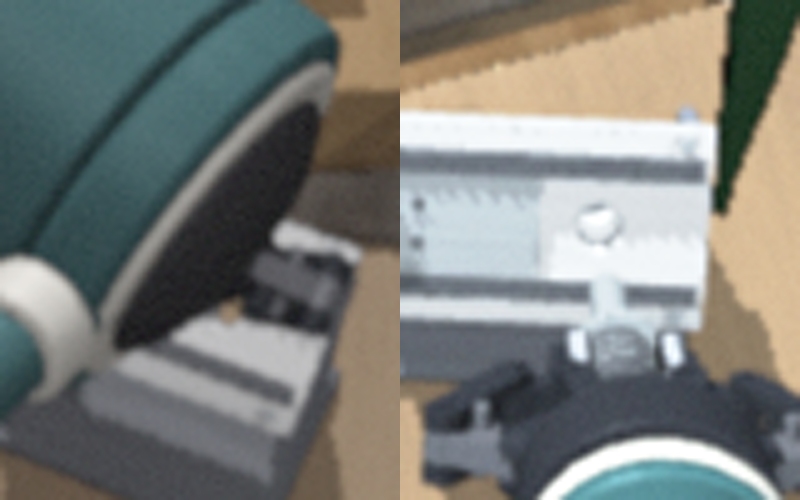

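The pin tip in the top view is at (351,215), against a predicted (350.6,215.2), so the pin is on the tool axis. The eye is at (349.6,204.4), matching the fit. The side view is blocked by the wrist. I line up and approach.

send_rows(rows="-0.16 0 0.7 0.03 -0.02 -0.02 0;0 0 0.9 0 0 0 0;0 0 0.9 0 0 0 0;0 0 0.3 0 0 0 0;0 0 0 0 0 0 0")

```text
time_s: 14.98
position: [0.4338, -0.0576, 0.2289]
tool_rot: [0.078, 2.616, -0.02]
ft_force: [-0.7, -0.5, -1.1]
gripper_width: 0.0228
```

```bash
python3 look.py 6 5 325 165 310 160
```

```text
t 15.075 pos [ 0.4339 -0.0579  0.2296] w 0.0227 F [ 0.5 -0.4 -0.9]
shift now [ 0.13 -0.16 -2.16]
turn [0.02 0.02 0.03] shift after turn [ 0.13 -0.16 -2.16]
TCP in mouth [0.0026 0.0033 0.1309]
0.033 proj side [[364.5 217.4]] top [[350.2 217. ]]
0.124 proj side [[369.1 222.5]] top [[348.2 204.7]]
```

View pics/z6.png

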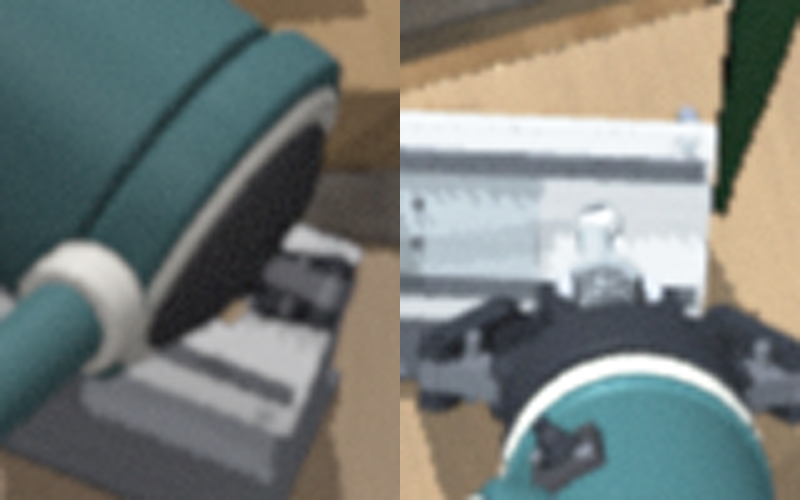

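The tip (top about 349.4,204.5) is over the eye (349.6,204.4). I make small corrections and enter slowly, watching the force.

send_rows(rows="0.12 -0.08 0.1 0.02 0.02 0.03 0;0 0 0.3 0 0 0 0;0 0 0.3 0 0 0 0;0 0 0.3 0 0 0 0;0 0 0 0 0 0 0")

```text
time_s: 15.7
position: [0.4426, -0.0605, 0.2114]
tool_rot: [0.086, 2.615, -0.024]
ft_force: [0.5, -1.0, -1.4]
gripper_width: 0.0226
```

```bash
cat > st.py <<'E'
from h import *
s=go(jig(J,[0,0.002,.034])[0],tiltR());print("TCP in mouth",((s["position"]-jig(J,[0,0,0])[0])@jigR(J[2])).round(4),"F in mouth",(s["ft_force"]@jigR(J[2])).round(1))
E
python3 st.py
```

```text
t 15.7 pos [ 0.4426 -0.0605  0.2114] w 0.0226 F [ 0.5 -1.  -1.4]
shift now [0.07 0.04 3.83]
turn [-0.01  0.01 -0.01] shift after turn [0.06 0.04 3.83]
TCP in mouth [0.0011 0.0012 0.1107] F in mouth [-0.2 -1.  -1.5]
```

The tip is about 13 mm inside the eye with no contact force, so I continue.

send_rows(rows="0.03 0.02 0.4 0 0 0 0;0 0 0.4 0 0 0 0;0 0 0.4 0 0 0 0;0 0 0.3 0 0 0 0;0 0 0 0 0 0 0")

```text
time_s: 16.32
position: [0.4582, -0.0611, 0.1829]
tool_rot: [0.086, 2.615, -0.024]
ft_force: [0.0, 0.4, -0.3]
gripper_width: 0.0231
```

```bash
python3 st.py
```

```text
t 16.325 pos [ 0.4582 -0.0611  0.1829] w 0.0231 F [ 0.   0.4 -0.3]
shift now [0.02 0.02 2.21]
turn [-0.01  0.01 -0.01] shift after turn [0.02 0.02 2.21]
TCP in mouth [0.0004 0.0016 0.0782] F in mouth [-0.2  0.4 -0.3]
```

Tip at about -46 mm, just before the lower eye, and still no force.

send_rows(rows="0 0 0.3 0 0 0 0;0 0 0.3 0 0 0 0;0 0 0.3 0 0 0 0;0 0 0.3 0 0 0 0;0 0 0 0 0 0 0")

```text
time_s: 16.95
position: [0.4712, -0.062, 0.1609]
tool_rot: [0.086, 2.615, -0.024]
ft_force: [-0.0, -0.0, -1.4]
gripper_width: 0.0228
```

```bash
python3 st.py
```

```text
t 16.95 pos [ 0.4712 -0.062   0.1609] w 0.0228 F [-0.  -0.  -1.4]
shift now [0.04 0.02 0.93]
turn [-0.01  0.01 -0.01] shift after turn [0.04 0.02 0.93]
TCP in mouth [0.0007 0.0015 0.0526] F in mouth [-0.7 -0.  -1.2]
```

Through both eyes freely. Now I press down until the collar seats.

send_rows(rows="0 0 0.3 0 0 0 0;0 0 0.3 0 0 0 0;0 0 0.2 0 0 0 0;0 0 0.1 0 0 0 0;0 0 0 0 0 0 0")

```text
time_s: 17.58
position: [0.4807, -0.0627, 0.1453]
tool_rot: [0.085, 2.615, -0.024]
ft_force: [-4.0, -1.1, 2.0]
gripper_width: 0.0231
```

```bash
python3 st.py
```

```text
t 17.575 pos [ 0.4807 -0.0627  0.1453] w 0.0231 F [-4.  -1.1  2. ]
shift now [0.06 0.03 0.01]
turn [-0.01  0.01 -0.  ] shift after turn [0.06 0.03 0.01]
TCP in mouth [0.0012 0.0015 0.0343] F in mouth [-2.4 -1.4  3.7]
```

Contact is starting. I press with two small steps to confirm the stop.

send_rows(rows="0 0 0.15 0 0 0 0;0 0 0.15 0 0 0 0")

```text
time_s: 17.82
position: [0.4825, -0.0627, 0.1447]
tool_rot: [0.08, 2.619, -0.023]
ft_force: [-48.7, 0.7, 47.5]
gripper_width: 0.0227
```

```bash
python3 st.py
```

```text
t 17.825 pos [ 0.4825 -0.0627  0.1447] w 0.0227 F [-48.7   0.7  47.5]
shift now [ 0.12  0.02 -0.05]
turn [ 0.   -0.01  0.02] shift after turn [ 0.12  0.02 -0.05]
TCP in mouth [0.0024 0.0016 0.0329] F in mouth [-18.3  -2.4  65.5]
```

Firm stop: 65 N axially with the TCP at 33 mm. Releasing and retreating along the axis.

send_rows(rows="0 0 -0.05 0 0 0 0;0 0 0 0 0 0 20;0 0 0 0 0 0 60;0 0 0 0 0 0 100;0 0 -0.6 0 0 0 100;0 0 -1 0 0 0 100;0 0 -1 0 0 0 100;0 0 -1 0 0 0 100;0 0 -1 0 0 0 100;0 0 -1 0 0 0 100;0 0 -1 0 0 0 100")

```text
time_s: 19.2
position: [0.4132, -0.0583, 0.2664]
tool_rot: [0.08, 2.617, -0.025]
ft_force: [0.4, 1.1, 1.0]
gripper_width: 0.0854
```

send_rows(rows="1 0 -1 0 0 0 100;1 0 -1 0 0 0 100;1 0 -0.5 0 0 0 100;1 0 -0.5 0 0 0 100;0 0 0 0 0 0 100")

```text
time_s: 19.82
position: [0.312, -0.0522, 0.2827]
tool_rot: [0.078, 2.616, -0.027]
ft_force: [0.1, -0.7, 0.4]
gripper_width: 0.085
```

```bash
python3 look.py 7 4 310 170 290 150; python3 -c "
from h import *
for z in(.006,.052):print(z,proj('side',jig(J,[0,0,z])).round(1),proj('top',jig(J,[0,0,z])).round(1))"
```

```text
t 19.925 pos [ 0.3129 -0.0521  0.2841] w 0.0855 F [-0.2 -0.5  0.2]
shift now [-3.74 -0.08  3.25]
turn [-0.01  0.03  0.04] shift after turn [-3.75 -0.06  3.23]
TCP in mouth [-0.0751  0.0012  0.2386]
0.033 proj side [[341.8 253.1]] top [[351.6 278.8]]
0.124 proj side [[349.6 255.1]] top [[349.5 259. ]]
0.006 [[370.2 224.5]] [[349.9 206.1]]
0.052 [[368.1 222. ]] [[350.8 212. ]]
```

View pics/z7.png

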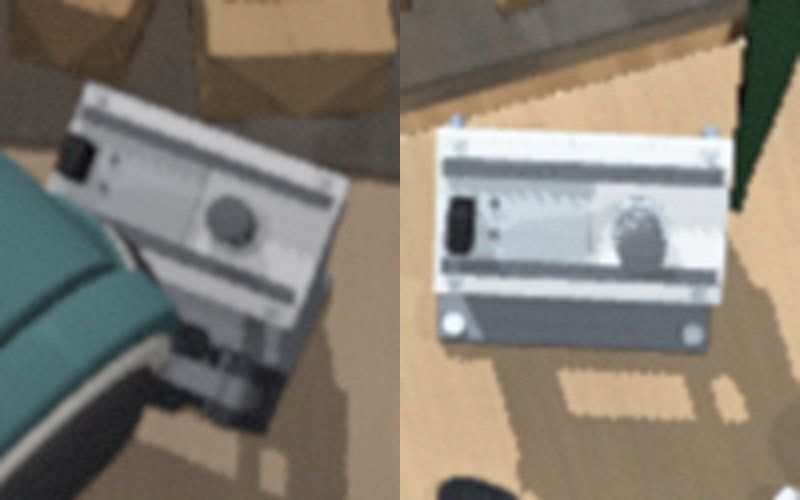

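The pin is seated: its head top is at side (367.5,225.5) and top (350,212.5), against a predicted (368,222) and (351,212). The guard is open. I check the bystanders by comparing pictures, then hand in.

```bash
python3 - <<'E'
import cv2
from rig import arm
a=cv2.imread("pics/top0.png").astype(int);b=cv2.imread("pics/top7.png").astype(int)
c=cv2.imread("pics/side0.png").astype(int);d=cv2.imread("pics/side7.png").astype(int)
for n,p,q,x,y in(("tape top",a,b,265,260),("jar top",a,b,442,270),("square top",a,b,178,288),("tape side",c,d,274,257),("jar side",c,d,439,325),("square side",c,d,188,235)):
    print(n,abs(p[y-14:y+14,x-14:x+14]-q[y-14:y+14,x-14:x+14]).mean().round(1))
s=arm.state();print(s["time_s"],s["ft_force"]); arm.sign_off()
E
```

```text
tape top 4.0
jar top 4.3
square top 5.5
tape side 33.4
jar side 3.4
square side 41.3
19.925 [-0.20253318 -0.46839385  0.22465878]
the job is handed in; nothing more can be done
```

The guard is fully open and the slim round-headed pin is through both eyes with its collar on the jig's face. I handed the job in at 19.9 s with the gripper open and well clear of the jig.

- **Guard:** I gripped the tab and dragged the guard to its stop, where the wrist force reached about 61 N. The last picture shows the guard still open.
- **Pin:** It went through both eyes with almost no force, then stopped firmly at collar depth (about 65 N along the bore). After release, its head was within about 1 px of the predicted seated position in the top view, but about 3.5 px off in the side view.
- **Tape roll, jar and square-headed pin:** None of them had changed in the top view, and the jar was unchanged in the side view too. The side view differed for the tape roll and the square pin, probably because the arm was in the way; I did not view that picture to confirm.
- **Yellow look-alike pin:** It was standing at the start but lying on the table after my first approach. I don't know why it fell; no reading I took showed contact. I left it where it lay.

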